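# Take the sensor head off its bayonet dock and stack it on the sloping rack

## Robot

A 6-joint arm with a two-finger parallel gripper is mounted at the origin on a cart in front of the work surface, level with it; the furniture and walls round the work are solid. World frame = base frame: x ahead of the robot, y to its left, z up, the work surface at z = 0. Lengths are in m, angles in rad, forces in N, time in s.
With the tool pointing down it reaches from about 0.35 to 0.95 m from the base axis. Payload 17.4 kg.
Tool frame: the origin (TCP) lies midway between the tips of the shut fingers; the grasp point (between the pads) lies pinch_z behind it (pinch_z is the distance from the TCP to the grasp point, in m); z points along the fingers, y is the line along which they close (so a half turn about z gives the same grasp; the last joint's range is limited). The gripper opens to 93 mm and grips with 3 to 60 N. Pads are 15 mm wide; open, the fingers measure 128 mm over their backs; the gripper's body (75 mm by 188 mm) begins 65 mm behind the grasp point.
Start: joints at [1.122, 0.116, 1.442, -0, 1.584, -0.038], TCP at [0.27, 0.619, 0.192] pointing down, gripper open.
Joint ranges: [-2.83, 2.83], [-0.83, 2.19], [0.07, 2.5], [-1.14, 4.28], [0.01, 3], [-2.97, 2.97]. Speed limits (rad/s): [1.89, 1.89, 2.22, 3.14, 3.14, 3.14].

## Interface

Orientations are given as a 3x3 rotation matrix whose columns are the frame's x, y, z axes.
In Python, from rig import * gives the robot as it stands.
- The arm moves only by the tool carry_out, never from a script. Its argument "motion" is a list of rows, each a list of 2 entries, a list of its own where there are three numbers: the shift along the tool's x, y, z in cm, then the turn about the tool's z in rad. A call has 1 to 5 rows; each row shifts and turns the commanded pose from where the row before left it, along the tool's axes as they then stand; what a row does not reach is not made up. A row lasts 1/10 s, in which the tool goes at most 50 mm and 8.59 degrees, less where a joint would pass 70% of its speed; a pose out of reach is approached as far as the arm can. A call is refused whole if a number of a shift passes 5 or a number of a turn 0.15, either way. A call with a gripper value outside its range is refused whole. "gripper" is the closure, from 0 (fully open) to 1 (shut), set as the call begins (left out, the last holds). The fingers move at their own pace and stop on an object; "squeeze" is the grip in N (left out, the last holds). Time passes only in rows, so rows that do not move let the fingers close. It gives the time, the measured TCP pose, the force, the opening and the grip force at its end, in the units of the state.
- read_state(): the state, without advancing time (a new reading comes with each control period).
- read_camera(name): name is "scene" or "top" or "wrist"; returns a dict with "color" (420x560x3 uint8, red, green, blue), "mtx" (3x3 intrinsics, pixels), "pose" (4x4, takes a point from camera to world coordinates); the wrist camera has in their place "tool_from_camera" (4x4, takes a point from camera to tool coordinates, whose origin is the TCP and whose axes are the flange's). Camera axes: x right, y down, z forward; pixel columns grow to the right and rows downward; lengths in m; the calibration is good to about 2 mm. A picture is of the moment at which its call begins: read the wrist's pose just before it. There is no depth.
- hand_in(): hands the job in; it is judged then, once.
The state is a dict: "t": time; "joints": joint angles; "joint_velocities": joint speeds; "tau": joint torques, N m; "position": TCP position; "tcp_rot": TCP orientation; "force": force on the tool from outside, world axes, zero at the start; "wrist_torque": the same for the moment, N m; "opening": finger opening in m; "grip_force": force on a finger pad.
Only numpy, scipy, OpenCV 4.12 (cv2) and the standard library are available. Lean on these libraries where they do the work, as an engineer would, in place of code of your own. Each camera call takes 0.05 s, during which the arm holds its last target. There are 200 camera calls.

## Task

Take the taller of the two sensor heads off its dock: press that dock's release button fully down (it stays down), twist the head a quarter turn anticlockwise seen from above, and lift it straight off. Then stack it, foot down, squarely on the middle of the pale carton on the sloping rack, flat on the carton and with its side leaning back against the backstop, and let go. Leave the lower head, its button, the carton and everything else on the desk where they are.

Things in the scene. Friction and masses are not known exactly. Their poses are not given: they have to be found in the camera images.
- tall_dock: Dock that carries the taller head: fixed grey block 150 x 96 mm, 22 mm high. Origin at the centre of its underside, z up. A round mount is on its top with its axis 20 mm along +x from the origin; the release button is 48 mm along -x.
- tall_mount (a point): On the axis of that mount, where the head's foot stands, 22 mm above the desk; axes of the dock. Ring 66 mm across, top 34 mm above the desk; claws at +x and -x overhang the foot's lugs, gaps at +y and -y. Locked, the head's x lies along the dock's x (5 degrees, 2 mm play). Button down, 90 degrees anticlockwise from above (clear from 80, stop at 95) frees it; lift off by 14 mm or more.
- tall_head_center (a point): Centre of the housing of the taller sensor head: square grey block 54x54 mm, 60 mm high (x, y square to its sides, z up), on a bayonet foot 14 mm high, 30 mm across, with a lug 14 mm wide, 5.5 mm thick to each side, 52 mm over both, along x. The point is 44 mm above the foot's flat underside. Loose, 0.2 to 0.35 kg, starts locked in its dock. Take this one off.
- tall_release_top (a point): Centre of the top of the release button of the taller head's dock: upright steel cap 24 mm across, 34 mm above the desk when up; it goes straight down 7 mm.
- tall_release (a joint): How far that button is pressed, m: 0 up (pins block the head's turn), 0.007 fully down (free). It moves against about 3.5 N of friction and stays wherever it is left; below about 0.006 the pins still catch.
- low_dock: Second dock, the same as the first in every way; it carries the lower head and is to be left alone. Origin and axes as on the first.
- low_head_center (a point): Centre of the housing of the lower sensor head: square grey block 54x54 mm, 30 mm high (x, y square to its sides, z up), on a bayonet foot 14 mm high, 30 mm across, with a lug 14 mm wide, 5.5 mm thick to each side, 52 mm over both, along x. The point is 29 mm above the foot's flat underside. Loose but locked in its dock, top 66 mm above the desk; leave it alone.
- low_release (a joint): How far the lower head's release button is pressed, m; same kind as the other, to be left at 0.
- rack_slope: Shelf of the fixed dark steel rack: plate 190 mm wide (y), 100 mm deep (x from -100 to 0 mm), falling by 15 degrees towards a backstop square to it, 85 mm high, 4 mm thick. Origin: middle of the inner corner of shelf and backstop, 14 mm above the desk. x points down the slope into the backstop (face at x = 0), y runs along it, z is the shelf's normal.
- carton_center (a point): Centre of a pale closed carton, 59 mm (its x) by 92 mm (its y) by 36 mm (its z), loose, about 0.35 kg. It lies flat on the sloping shelf, long side against the backstop, axes along the shelf's, anywhere along the backstop; its top is 18 mm from this point along its z.
- stapler_center (a point): Centre of a stapler, 36 x 150 x 49 mm (long along its y), bystander on the desk.
- glue_stick_center (a point): Centre of an upright glue stick, 27 mm across, 98 mm high, bystander.
- fuse_carton_center (a point): Centre of a small brown carton, 42 x 68 x 40 mm (long along its y), bystander on the desk, not the one to stack on.
- mug_center (a point): Centre of a mug, 78 mm across, 112 mm with its handle, 92 mm high, bystander.
- tape_roll_center (a point): Centre of a roll of tape lying flat, 68 mm across, 18 mm high, bystander.
- hole_punch_center (a point): Centre of a hole punch, 54 x 112 x 50 mm (long along its y), bystander.

How it is judged:
On the way, in this order (a step that is already met when the one before it is completed fails the run):
1. the release button of the taller head's dock is pressed down (6 mm or more of its 7) (value of joint tall_release above 0.006 m), for 0.1 s.
2. the taller head is turned a quarter turn (73 degrees or more) while it still stands in the mount (angle between the x axis of tall_head_center and the x axis of tall_dock, either way round above 1.27 rad and z of tall_head_center in the frame of tall_dock between 0.06 and 0.074 m), for 0.1 s.
3. it is lifted clear of the mount (30 mm or more) (z of tall_head_center in the frame of tall_dock above 0.096 m), for 0.1 s.
At the end, for the whole second after the job is handed in: The taller head stands flat (5 deg, 5 mm) on the carton, within 25 mm of its middle along the backstop, square to the backstop (8 deg) and within 6 mm of it; the carton lies flat on the shelf, square (8 deg) and within 10 mm of the backstop; the lower head's button is up (z of tall_head_center in the frame of carton_center between 0.057 and 0.067 m and y of tall_head_center in the frame of carton_center between -0.025 and 0.025 m and x of tall_head_center in the frame of rack_slope between -0.033 and -0.022 m and angle between the z axis of tall_head_center and the z axis of rack_slope, either way round below 0.09 rad and (angle between the x axis of tall_head_center and the x axis of rack_slope, either way round below 0.15 rad or angle between the x axis of tall_head_center and the y axis of rack_slope, either way round below 0.15 rad) and x of carton_center in the frame of rack_slope between -0.04 and -0.024 m and angle between the x axis of carton_center and the x axis of rack_slope, either way round below 0.15 rad and z of carton_center in the frame of rack_slope between 0.012 and 0.024 m and value of joint low_release below 0.003 m); the robot touches nothing.
It fails at once if the taller head is forced round against its lock (turned by more than 17 degrees with its button up or only half down) (angle between the x axis of tall_head_center and the x axis of tall_dock, either way round above 0.3 rad and value of joint tall_release below 0.0045 m).
It fails at once if the lower head is shifted by more than 10 mm (distance of low_head_center from where it was at the start of the episode above 0.01 m).
It fails at once if the lower head's release button is pressed by more than 3 mm (value of joint low_release above 0.003 m).
It fails at once if the carton is shifted by more than 20 mm (distance of carton_center from where it was at the start of the episode above 0.02 m).
It fails at once if a bystander (stapler, glue stick, brown carton, mug, tape, punch) is shifted by more than 30 mm (distance of any of stapler_center, glue_stick_center, fuse_carton_center, mug_center, tape_roll_center, hole_punch_center from where it was at the start of the episode above 0.03 m).
It also fails if it takes over 58 s, if anything falls off the work surface, if the arm or the gripper's body presses on something with over 40 N, if the wrist force passes 120 N, or if a joint passes its speed limit or range.

## Working session

There is one attempt and no reset: what is moved stays moved. The work goes in short steps, Python scripts to look and compute and a tool call to move; the robot and the scene stay as the last step left them, time stands still between calls to the robot, and variables do not carry over. Pictures are saved under pics/ and viewed, at most 10 in all, crops included, and the job is handed in when it is done.

Besides the shell and the picture viewer there is one more tool, called after "Request:" as name(argument=value, ...), one argument or row to a line, values as JSON. carry_out: Moves the arm, as the interface text tells. Its arguments: {"type":"object","properties":{"motion":{"type":"array","items":{"type":"array"}},"gripper":{"type":"number"},"squeeze":{"type":"number"}},"required":["motion"]}

```bash
ls; mkdir -p pics; python3 - <<'E'
from rig import *
import cv2,numpy as np
s=read_state();print({k:np.round(v,3).tolist() for k,v in s.items()})
try: print(pinch_z)
except Exception as e: print(e)
for n in("scene","top"):
    c=read_camera(n);cv2.imwrite(f"pics/{n}0.png",c["color"][:,:,::-1]);np.savez(f"{n}0.npz",**c);print(n,np.round(c["mtx"],1).tolist(),np.round(c["pose"],3).tolist())
E
```

```text
pics
{'t': 0.0, 'joints': [1.122, 0.117, 1.442, -0.0, 1.584, -0.038], 'joint_velocities': [0.001, 0.001, 0.0, 0.0, 0.001, -0.002], 'tau': [0.001, -72.126, -62.261, 0.078, 0.024, -0.0], 'position': [0.269, 0.619, 0.191], 'tcp_rot': [[-0.917, 0.399, -0.0], [0.399, 0.917, -0.001], [0.0, -0.001, -1.0]], 'force': [-0.606, -0.135, -0.275], 'wrist_torque': [0.016, -0.008, 0.008], 'grip_force': 0.0, 'opening': 0.093}
0.0188
scene [[522.1, 0.0, 277.0], [0.0, 522.1, 208.4], [0.0, 0.0, 1.0]] [[0.687, -0.446, 0.573, -0.196], [-0.727, -0.409, 0.552, -0.661], [-0.012, -0.796, -0.605, 0.944], [0.0, 0.0, 0.0, 1.0]]
top [[379.9, 0.0, 277.8], [0.0, 379.9, 213.0], [0.0, 0.0, 1.0]] [[-0.041, -0.979, 0.201, 0.35], [-0.999, 0.041, -0.003, 0.129], [-0.005, -0.201, -0.98, 1.245], [0.0, 0.0, 0.0, 1.0]]
```

View pics/scene0.png

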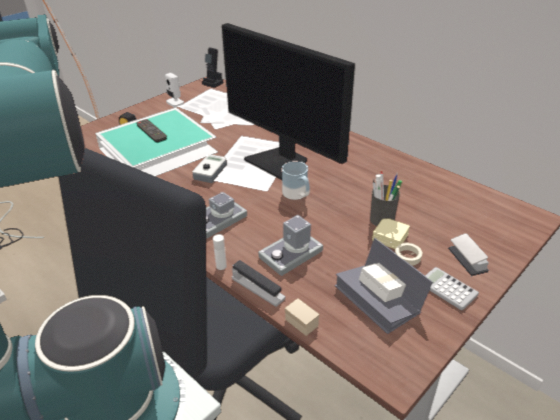

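View pics/top0.png

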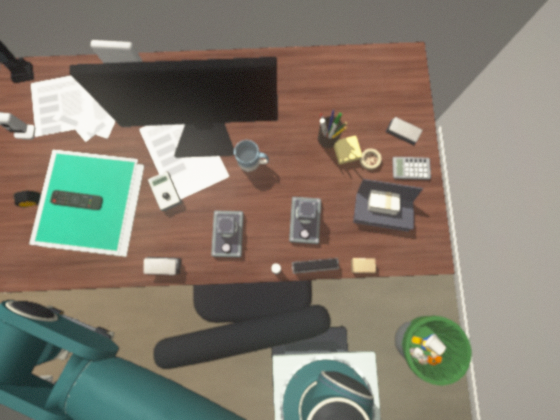

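The tall dock is at scene (292,245) / top (305,220). The low dock is at scene (222,213) / top (227,233). The rack with the pale carton is at scene (382,285) / top (385,205). I'll enlarge these areas.

```bash
python3 - <<'E'
import cv2,numpy as np
a=cv2.imread("pics/scene0.png");b=cv2.imread("pics/top0.png")
A=cv2.resize(a[200:330,250:430],None,fx=4.4,fy=4.4,interpolation=cv2.INTER_CUBIC)
B=cv2.resize(b[170:260,280:430],None,fx=5,fy=5,interpolation=cv2.INTER_CUBIC)
print(A.shape,B.shape)
cv2.imwrite("pics/sA.png",A);cv2.imwrite("pics/tB.png",B)
E
```

```text
(572, 792, 3) (450, 750, 3)
```

View pics/sA.png

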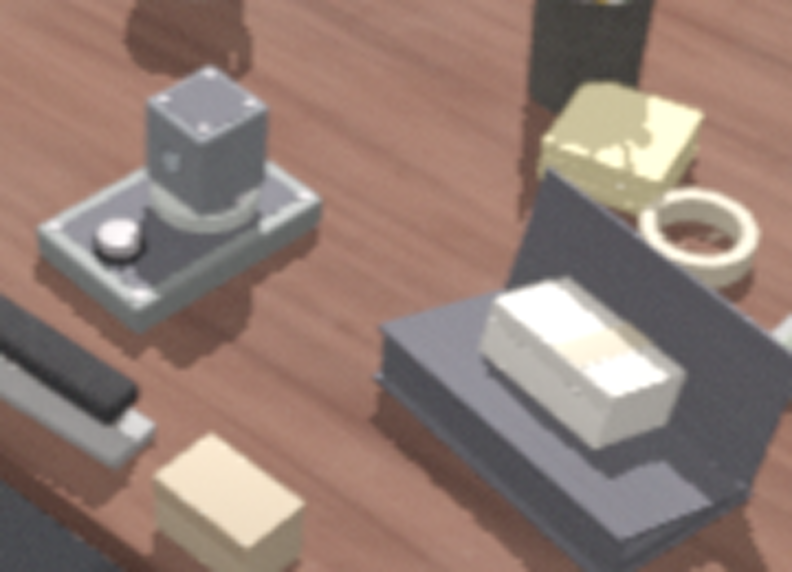

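View pics/tB.png

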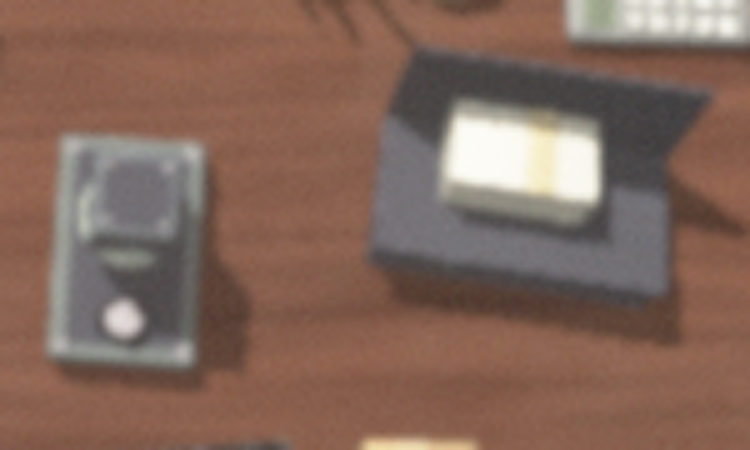

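The crops show the button at scene (277,254) / top (304.6,233.6), the rack edges, and the carton top as a white area centred near top (385,203). Next I'll cast rays from these corners.

```bash
cat > h.py <<'E'
import numpy as np,cv2
def ray(c,uv,T=None):
    T=c["pose"] if T is None else T
    d=T[:3,:3]@np.linalg.inv(c["mtx"])@np.array([uv[0],uv[1],1.]);return T[:3,3],d
def onz(c,uv,z,T=None):
    o,d=ray(c,uv,T);return o+d*(z-o[2])/d[2]
E
python3 - <<'E'
from h import *
S=np.load("scene0.npz");T=np.load("top0.npz")
s=lambda x,y:(x/4.4+250-.39,y/4.4+200-.39)
t=lambda x,y:(x/5+280-.4,y/5+170-.4)
def P(n,c,uv,z): print(n,np.round(onz(c,uv,z),4))
P("btn s",S,s(118,234),.034);P("btn t",T,t(123,316),.034)
for p in[(40,230),(140,300),(322,198)]:P("dock s",S,s(*p),.022)
for p in[(60,137),(205,145),(196,365),(47,358)]:P("dock t",T,t(*p),.022)
for p in[(148,104),(210,68),(268,106),(204,142)]:P("head s",S,s(*p),.096)
for p in[(92,152),(178,158),(172,240),(86,233)]:P("head t",T,t(*p),.096)
for p in[(382,326),(622,545)]:P("front s",S,s(*p),.0399)
for p in[(370,258),(664,300)]:P("front t",T,t(*p),.0399)
for p in[(550,170),(790,350)]:P("bs s",S,s(*p),.0961)
for p in[(418,48),(712,94)]:P("bs t",T,t(*p),.0961)
# carton top: front edge x=-.059 -> z ; back edge x=0
sn,cs=np.sin(np.radians(15)),np.cos(np.radians(15))
zf=.014+.059*sn+.036*cs;zb=.014+.036*cs
for p in[(490,312),(602,408)]:P("cf s",S,s(*p),zf)
for p in[(568,280),(684,376)]:P("cb s",S,s(*p),zb)
for p in[(440,182),(600,202)]:P("cf t",T,t(*p),zf)
for p in[(450,98),(603,118)]:P("cb t",T,t(*p),zb)
E
```

```text
btn s [0.527  0.0405 0.034 ]
btn t [0.5294 0.0428 0.034 ]
dock s [0.5075 0.0866 0.022 ]
dock s [0.5041 0.0015 0.022 ]
dock s [ 0.644 -0.019  0.022]
dock t [0.6525 0.0771 0.022 ]
dock t [ 0.6431 -0.0185  0.022 ]
dock t [ 0.4973 -0.0035  0.022 ]
dock t [0.5058 0.0925 0.022 ]
head s [0.5722 0.0579 0.096 ]
head s [0.6225 0.0539 0.096 ]
head s [0.6184 0.0047 0.096 ]
head s [0.5684 0.0105 0.096 ]
head t [0.6238 0.0608 0.096 ]
head t [0.6177 0.0077 0.096 ]
head t [0.5661 0.0145 0.096 ]
head t [0.5727 0.0672 0.096 ]
front s [ 0.5667 -0.1247  0.0399]
front s [ 0.5253 -0.3102  0.0399]
front t [ 0.5596 -0.1177  0.0399]
front t [ 0.5246 -0.3035  0.0399]
bs s [ 0.6822 -0.1501  0.0961]
bs s [ 0.6477 -0.3232  0.0961]
bs t [ 0.6823 -0.1471  0.0961]
bs t [ 0.6448 -0.3277  0.0961]
cf s [ 0.5948 -0.1756  0.064 ]
cf s [ 0.5761 -0.2607  0.064 ]
cb s [ 0.6592 -0.1841  0.0488]
cb s [ 0.639  -0.2728  0.0488]
cf t [ 0.6026 -0.1612  0.064 ]
cf t [ 0.5854 -0.2613  0.064 ]
cb t [ 0.6614 -0.1763  0.0488]
cb t [ 0.6439 -0.2742  0.0488]
```

```bash
cat >> h.py <<'E'
from rig import read_state,read_camera
def plan(tgt,yang=None,n=None,dz=.15):
    s=read_state();R=np.array(s["tcp_rot"]);p=np.array(s["position"]);d=np.array(tgt)-p
    a=np.arctan2(R[1,1],R[0,1]);w=0 if yang is None else -((yang-a+np.pi)%(2*np.pi)-np.pi)
    n=n or int(max(np.ceil(np.linalg.norm(d)/.049),np.ceil(abs(w)/.148),1))
    for i in range(n):
        c,q=np.cos(w*i/n),np.sin(w*i/n);Ri=R@np.array([[c,-q,0],[q,c,0],[0,0,1]])
        print([[*map(float,np.round(Ri.T@d/n*100,2))],round(w/n,3)],end=",")
        if i%5==4:print()
    print("\nn",n,"from",np.round(p,4),"yang",round(float(a),3))
E
python3 - <<'E'
from h import *
c=read_camera("wrist");print(np.round(c["tool_from_camera"],3).tolist(),np.round(c["mtx"],0).tolist())
plan([.527,.042,.19],-.105)
E
```

```text
[[0.001, -0.966, -0.257, 0.071], [1.0, 0.001, -0.0, 0.0], [0.001, -0.257, 0.966, -0.193], [0.0, 0.0, 0.0, 1.0]] [[340.0, 0.0, 280.0], [0.0, 340.0, 212.0], [0.0, 0.0, 1.0]]
[[-3.59, -3.28, 0.01], np.float64(0.097)],[[-3.89, -2.91, 0.01], np.float64(0.097)],[[-4.15, -2.52, 0.01], np.float64(0.097)],[[-4.38, -2.1, 0.01], np.float64(0.097)],[[-4.56, -1.67, 0.01], np.float64(0.097)],
[[-4.7, -1.22, 0.01], np.float64(0.097)],[[-4.8, -0.76, 0.01], np.float64(0.097)],[[-4.85, -0.29, 0.01], np.float64(0.097)],[[-4.85, 0.19, 0.01], np.float64(0.097)],[[-4.81, 0.66, 0.01], np.float64(0.097)],
[[-4.73, 1.12, 0.01], np.float64(0.097)],[[-4.6, 1.58, 0.01], np.float64(0.097)],[[-4.42, 2.02, 0.01], np.float64(0.097)],
n 13 from [0.2695 0.6187 0.1911] yang 1.16
```

Request:
carry_out(
  motion=[
    [[-3.59, -3.28, 0], 0.097],
    [[-3.89, -2.91, 0], 0.097],
    [[-4.15, -2.52, 0], 0.097],
    [[-4.38, -2.1, 0], 0.097],
    [[-4.56, -1.67, 0], 0.097],
  ],
  gripper=1,
)

```text
t: 0.65
position: [0.369, 0.3953, 0.1914]
tcp_rot: [[-0.622, 0.783, -0.0], [0.783, 0.622, -0.0], [-0.0, -0.0, -1.0]]
force: [0.6, 0.7, 0.7]
opening: 0.0577
grip_force: 0.0
```

Request:
carry_out(
  motion=[
    [[-4.7, -1.22, 0], 0.097],
    [[-4.8, -0.76, 0], 0.097],
    [[-4.85, -0.29, 0], 0.097],
    [[-4.85, 0.19, 0], 0.097],
    [[-4.81, 0.66, 0], 0.097],
  ],
)

```text
t: 1.15
position: [0.4685, 0.1737, 0.1917]
tcp_rot: [[-0.185, 0.983, 0.0], [0.983, 0.185, 0.0], [0.0, 0.0, -1.0]]
force: [0.8, 0.1, -0.8]
opening: 0.0173
grip_force: 0.0
```

Request:
carry_out(
  motion=[
    [[-4.73, 1.12, 0], 0.097],
    [[-4.6, 1.58, 0], 0.097],
    [[-4.42, 2.02, 0], 0.097],
    [[0, 0, 0], 0],
    [[0, 0, 0], 0],
  ],
)

```text
t: 1.65
position: [0.5282, 0.0419, 0.1913]
tcp_rot: [[0.102, 0.995, -0.001], [0.995, -0.102, 0.0], [0.0, -0.001, -1.0]]
force: [0.7, 0.0, 0.1]
opening: 0.0006
grip_force: 0.0
```

```bash
python3 - <<'E'
from h import *
s=read_state();c=read_camera("wrist")
print(np.round(s["position"],4),np.round(s["tcp_rot"],3).tolist(),np.round(s["force"],1),s["t"],s["opening"])
T=np.eye(4);T[:3,:3]=s["tcp_rot"];T[:3,3]=s["position"];c["pose"]=T@c["tool_from_camera"];np.savez("w1.npz",**c);cv2.imwrite("pics/w1.png",c["color"][:,:,::-1])
plan([.527,.042,.045],-.105)
E
```

```text
[0.5282 0.0419 0.1913] [[0.102, 0.995, -0.001], [0.995, -0.102, 0.0], [0.0, -0.001, -1.0]] [0.7 0.  0.1] 1.65 0.0005732461011235441
[[-0.03, -0.03, 4.88], np.float64(0.001)],[[-0.03, -0.03, 4.88], np.float64(0.001)],[[-0.03, -0.03, 4.88], np.float64(0.001)],
n 3 from [0.528  0.0428 0.1914] yang -0.101
```

View pics/w1.png

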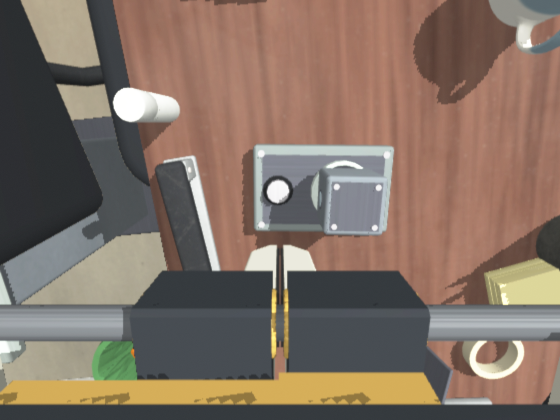

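The wrist view shows the button at (277.5,189.5), the dock corners at (254,146), (392,147), (391,234) and (254,232), and the head top at about (323–387, 170–234).

```bash
python3 - <<'E'
from h import *
W=np.load("w1.npz")
for n,p,z in[("btn",(277.5,189.5),.034),("d",(254,146),.022),("d",(392,147),.022),("d",(391,234),.022),("d",(254,232),.022)]:print(n,np.round(onz(W,p,z),4))
h=[onz(W,p,.096) for p in[(336.5,187),(378.5,188),(375.5,227),(332.5,227)]]
for x in h:print(np.round(x,4))
print(np.mean(h,0))
E
```

```text
btn [0.5264 0.0442 0.034 ]
d [0.5063 0.0905 0.022 ]
d [0.6504 0.0748 0.022 ]
d [ 0.6477 -0.0216  0.022 ]
d [ 0.4949 -0.0037  0.022 ]
[0.5789 0.0533 0.096 ]
[0.6149 0.0487 0.096 ]
[0.6113 0.0137 0.096 ]
[0.5732 0.0176 0.096 ]
[0.59455471 0.03333037 0.096     ]
```

Request:
carry_out(
  motion=[
    [[0.05, -0.1, 5], 0],
    [[0, 0, 5], 0],
    [[0, 0, 4.3], 0],
    [[0, 0, 0.6], 0],
    [[0, 0, 0.5], 0],
  ],
  squeeze=20,
)

```text
t: 2.2
position: [0.5271, 0.0443, 0.0383]
tcp_rot: [[0.099, 0.995, -0.0], [0.995, -0.099, 0.0], [0.0, -0.0, -1.0]]
force: [-0.2, -0.1, 1.2]
opening: 0.0007
grip_force: 0.0
```

Request:
carry_out(
  motion=[
    [[0, 0, 0.3], 0],
    [[0, 0, 0.3], 0],
    [[0, 0, 0.2], 0],
    [[0, 0, 0], 0],
  ],
)

```text
t: 2.6
position: [0.5275, 0.0433, 0.0302]
tcp_rot: [[0.101, 0.995, 0.001], [0.995, -0.101, 0.0], [0.0, 0.001, -1.0]]
force: [-0.5, -0.5, -0.2]
opening: 0.0003
grip_force: 0.0
```

Request:
carry_out(
  motion=[
    [[0, 0, 0.2], 0],
    [[0, 0, 0.15], 0],
  ],
)

```text
t: 2.8
position: [0.5273, 0.0432, 0.0263]
tcp_rot: [[0.101, 0.995, 0.0], [0.995, -0.101, 0.0], [0.0, 0.0, -1.0]]
force: [-0.2, 0.3, 0.5]
opening: 0.0004
grip_force: 0.0
```

Request:
carry_out(
  motion=[
    [[0, 0, 0.1], 0],
    [[0, 0, 0], 0],
  ],
)

```text
t: 3.0
position: [0.5271, 0.0432, 0.025]
tcp_rot: [[0.101, 0.995, -0.0], [0.995, -0.101, 0.0], [0.0, -0.0, -1.0]]
force: [-0.1, 0.2, 0.7]
opening: 0.0009
grip_force: 0.0
```

Request:
carry_out(
  motion=[
    [[0, 0, 0.1], 0],
  ],
)

```text
t: 3.1
position: [0.5273, 0.0432, 0.0242]
tcp_rot: [[0.101, 0.995, 0.0], [0.995, -0.101, 0.0], [0.0, 0.0, -1.0]]
force: [-1.0, 0.3, -0.1]
opening: 0.0005
grip_force: 0.0
```

Request:
carry_out(
  motion=[
    [[0, 0, 0.1], 0],
  ],
)

```text
t: 3.2
position: [0.5273, 0.0432, 0.0231]
tcp_rot: [[0.101, 0.995, 0.0], [0.995, -0.101, -0.0], [0.0, 0.0, -1.0]]
force: [-0.2, 0.4, -0.1]
opening: 0.0005
grip_force: 0.0
```

```bash
python3 - <<'E'
from h import *
for n in("scene","wrist"):
    s=read_state();c=read_camera(n)["color"][:,:,::-1]
    print(s["position"],s["force"])
    cv2.imwrite("pics/"+n+"2.png",c)
    if n=="scene":A=cv2.resize(c[200:290,230:340],(660,540),interpolation=cv2.INTER_CUBIC);cv2.imwrite("pics/s2c.png",A)
E
```

```text
[0.52726613 0.04323711 0.02314614] [-0.23390809  0.40845904 -0.05523023]
[0.52718686 0.04324387 0.02294915] [ 0.33761641  0.06820418 -1.44444688]
```

View pics/s2c.png

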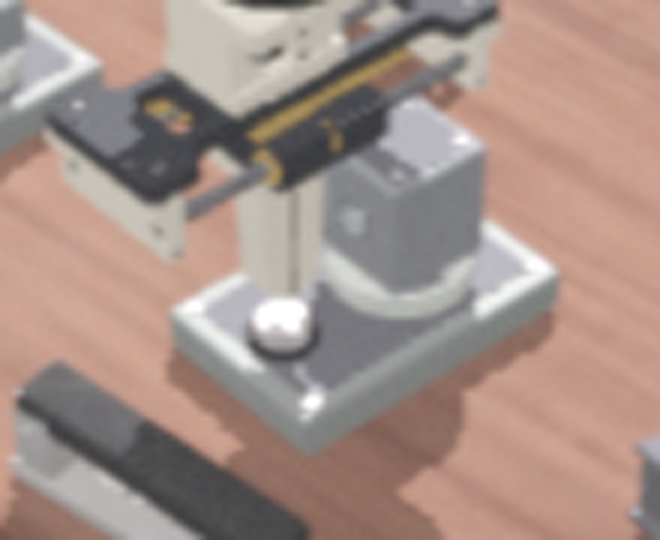

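The scene crop shows the fingertips ending at about crop (285,297), behind the button cap at (282,325). The cap is fully visible and hasn't been pressed. I'll compare this with where the reported TCP projects.

```bash
python3 - <<'E'
from h import *
S=np.load("scene0.npz");T=np.load("top0.npz");W=np.load("w1.npz")
def pr(c,P):
    M=np.linalg.inv(c["pose"]);q=c["mtx"]@(M[:3,:3]@np.array(P)+M[:3,3]);return q[:2]/q[2]
for P in[(.527,.0432,.023),(.527,.0432,.034),(.527,.0432,.05),(.527,.0432,.107)]:
    u=pr(S,P);print(P,u,"crop",(u-[230,200])*6)
c=read_camera("top")["color"][:,:,::-1];cv2.imwrite("pics/top2.png",c)
A=cv2.resize(cv2.imread("pics/wrist2.png")[:, :],(560,420));B=cv2.resize(c[190:260,270:350],(480,420),interpolation=cv2.INTER_CUBIC)
cv2.imwrite("pics/c2.png",cv2.resize(np.hstack([A[:,100:420],B]),(800,420)))
E
```

```text
(0.527, 0.0432, 0.023) [275.73146767 255.47209262] crop [274.38880604 332.83255574]
(0.527, 0.0432, 0.034) [275.67318713 252.32797767] crop [274.0391228  313.96786604]
(0.527, 0.0432, 0.05) [275.58738518 247.69913892] crop [273.52431106 286.19483353]
(0.527, 0.0432, 0.107) [275.27140716 230.65277629] crop [271.62844298 183.91665776]
```

View pics/c2.png

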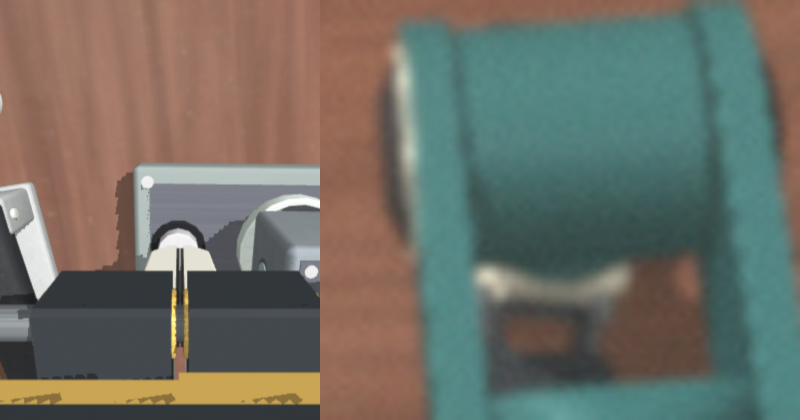

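Two views agree: the fingertips are laterally over the cap but sit higher than the reported TCP suggests, which fits the zero force. I'll back up and turn the gripper so its body clears the head. Then I'll press by feel, slightly on the outer side of the cap.

Request:
carry_out(
  motion=[
    [[0, 0, -3], 0],
    [[0, -0.5, -3.5], 0],
    [[0, 0, 0], -0.15],
    [[0, 0, 0], -0.15],
    [[0, 0, 0], -0.15],
  ],
)

```text
t: 3.85
position: [0.5223, 0.0438, 0.0885]
tcp_rot: [[-0.348, 0.938, 0.001], [0.938, 0.348, 0.0], [-0.0, 0.001, -1.0]]
force: [0.2, -0.0, -1.2]
opening: 0.0003
grip_force: 0.0
```

Request:
carry_out(
  motion=[
    [[0, 0, 0], -0.15],
    [[0, 0, 0], -0.15],
    [[0, 0, 0], -0.15],
    [[0, 0, 0], -0.15],
    [[0, 0, 0], -0.15],
  ],
)

```text
t: 4.35
position: [0.5223, 0.0437, 0.0882]
tcp_rot: [[-0.894, 0.449, 0.0], [0.449, 0.894, 0.0], [-0.0, 0.0, -1.0]]
force: [-0.5, 0.0, 1.2]
opening: 0.0005
grip_force: 0.0
```

Request:
carry_out(
  motion=[
    [[0, 0, 0], -0.15],
    [[0, 0, 0], -0.15],
    [[0, 0, 0], -0.07],
    [[0, 0, 3], 0],
    [[0, 0, 3], 0],
  ],
)

```text
t: 4.85
position: [0.5228, 0.0438, 0.0282]
tcp_rot: [[-0.995, 0.101, 0.002], [0.101, 0.995, 0.0], [-0.002, 0.0, -1.0]]
force: [0.5, 0.2, -0.2]
opening: 0.0006
grip_force: 0.0
```

Request:
carry_out(
  motion=[
    [[0, 0, 0.4], 0],
    [[0, 0, 0.4], 0],
    [[0, 0, 0.2], 0],
  ],
)

```text
t: 5.15
position: [0.5229, 0.0438, 0.0193]
tcp_rot: [[-0.995, 0.102, 0.001], [0.102, 0.995, 0.0], [-0.001, 0.0, -1.0]]
force: [0.2, 0.4, -0.1]
opening: 0.0005
grip_force: 0.0
```

Request:
carry_out(
  motion=[
    [[0, 0, 0.2], 0],
    [[0, 0, 0.2], 0],
  ],
)

```text
t: 5.35
position: [0.5228, 0.0438, 0.015]
tcp_rot: [[-0.995, 0.102, 0.001], [0.102, 0.995, 0.0], [-0.001, 0.0, -1.0]]
force: [0.1, 1.6, 0.1]
opening: 0.0009
grip_force: 0.0
```

Request:
carry_out(
  motion=[
    [[0, 0, 0.2], 0],
    [[0, 0, 0.2], 0],
  ],
)

```text
t: 5.55
position: [0.5224, 0.0438, 0.0103]
tcp_rot: [[-0.995, 0.102, 0.0], [0.102, 0.995, 0.0], [-0.0, 0.0, -1.0]]
force: [0.2, 0.5, 0.3]
opening: 0.0001
grip_force: 0.0
```

```bash
python3 - <<'E'
from h import *
c=read_camera("scene")["color"][:,:,::-1];w=read_camera("wrist")["color"][:,:,::-1]
A=cv2.resize(c[205:285,245:325],(560,560),interpolation=cv2.INTER_CUBIC)
B=cv2.resize(w[150:290,250:310],(240,560),interpolation=cv2.INTER_CUBIC)
cv2.imwrite("pics/c3.png",np.hstack([A,B]))
E
```

```text
(no output)
```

View pics/c3.png

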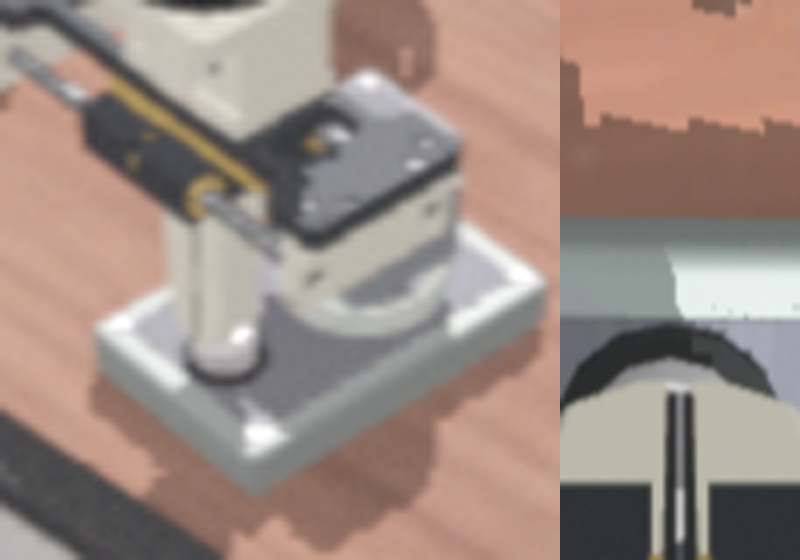

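The fingers now meet the rear of the cap at crop (225,345). I'll keep pressing until it bottoms out.

Request:
carry_out(
  motion=[
    [[0, 0, 0.2], 0],
  ],
)

```text
t: 5.75
position: [0.5224, 0.0437, 0.0083]
tcp_rot: [[-0.995, 0.102, 0.0], [0.102, 0.995, -0.0], [-0.0, -0.0, -1.0]]
force: [0.2, 0.8, 0.8]
opening: 0.0008
grip_force: 0.0
```

Request:
carry_out(
  motion=[
    [[0, 0, 0.2], 0],
  ],
)

```text
t: 5.85
position: [0.5224, 0.0437, 0.0062]
tcp_rot: [[-0.995, 0.102, 0.0], [0.102, 0.995, -0.0], [-0.0, 0.0, -1.0]]
force: [-0.5, -1.5, 4.0]
opening: 0.0001
grip_force: 1.6
```

Request:
carry_out(
  motion=[
    [[0, 0, 0.2], 0],
  ],
)

```text
t: 5.95
position: [0.5224, 0.0438, 0.0042]
tcp_rot: [[-0.995, 0.102, 0.0], [0.102, 0.995, -0.0], [-0.0, 0.0, -1.0]]
force: [-0.5, 0.6, 3.3]
opening: 0.0005
grip_force: 1.6
```

Request:
carry_out(
  motion=[
    [[0, 0, 0.2], 0],
  ],
)

```text
t: 6.05
position: [0.5224, 0.0438, 0.0022]
tcp_rot: [[-0.995, 0.102, 0.0], [0.102, 0.995, 0.0], [-0.0, 0.0, -1.0]]
force: [-0.5, -0.1, 2.9]
opening: 0.0004
grip_force: 1.6
```

Request:
carry_out(
  motion=[
    [[0, 0, 0.2], 0],
  ],
)

```text
t: 6.15
position: [0.5224, 0.0438, 0.0002]
tcp_rot: [[-0.995, 0.102, 0.0], [0.102, 0.995, 0.0], [-0.0, 0.0, -1.0]]
force: [-1.4, 0.4, 13.9]
opening: 0.0006
grip_force: 7.3
```

Request:
carry_out(
  motion=[
    [[0, 0, 0.1], 0],
  ],
)

```text
t: 6.25
position: [0.5225, 0.0438, 0.0001]
tcp_rot: [[-0.995, 0.102, 0.0], [0.102, 0.995, -0.0], [-0.0, 0.0, -1.0]]
force: [-10.2, 0.2, 25.0]
opening: 0.0007
grip_force: 12.3
```

Request:
carry_out(
  motion=[
    [[0, 0, -3], 0],
    [[0, 0, -4.5], 0],
    [[0, 0, -4.5], 0.15],
    [[0, 0, 0], 0.15],
    [[0, 0, 0], 0.15],
  ],
)

```text
t: 6.75
position: [0.5228, 0.0438, 0.1205]
tcp_rot: [[-0.848, 0.529, 0.002], [0.529, 0.848, 0.0], [-0.002, 0.001, -1.0]]
force: [0.3, 0.0, -0.3]
opening: 0.0005
grip_force: 0.0
```

Request:
carry_out(
  motion=[
    [[0, 0, 0], 0.15],
    [[0, 0, 0], 0.15],
    [[0, 0, 0], 0.15],
    [[0, 0, 0], 0.15],
    [[0, 0, 0], 0.15],
  ],
  gripper=0,
)

```text
t: 7.25
position: [0.5221, 0.0437, 0.1188]
tcp_rot: [[-0.26, 0.966, -0.0], [0.966, 0.26, -0.0], [0.0, -0.0, -1.0]]
force: [-0.1, -0.3, -0.7]
opening: 0.0357
grip_force: 0.0
```

Request:
carry_out(
  motion=[
    [[0, 0, 0], 0.15],
    [[0, 0, 0], 0.15],
    [[0, 0, 0], 0.08],
    [[0.1, 3.6, 0], 0],
    [[0.1, 3.7, 0], 0],
  ],
)

```text
t: 7.75
position: [0.5958, 0.0377, 0.1193]
tcp_rot: [[0.111, 0.994, 0.001], [0.994, -0.111, 0.0], [0.0, 0.001, -1.0]]
force: [0.2, 0.0, 0.3]
opening: 0.0762
grip_force: 0.0
```

```bash
python3 - <<'E'
from h import *
s=read_state();c=read_camera("wrist")
print(np.round(s["position"],4),np.round(s["tcp_rot"],3).tolist(),s["t"],s["opening"])
T=np.eye(4);T[:3,:3]=s["tcp_rot"];T[:3,3]=s["position"];c["pose"]=T@c["tool_from_camera"];np.savez("w2.npz",**c);cv2.imwrite("pics/w2.png",c["color"][:,:,::-1])
E
```

```text
[0.5958 0.0377 0.1193] [[0.111, 0.994, 0.001], [0.994, -0.111, 0.0], [0.0, 0.001, -1.0]] 7.75 0.0762180323524613
```

View pics/w2.png

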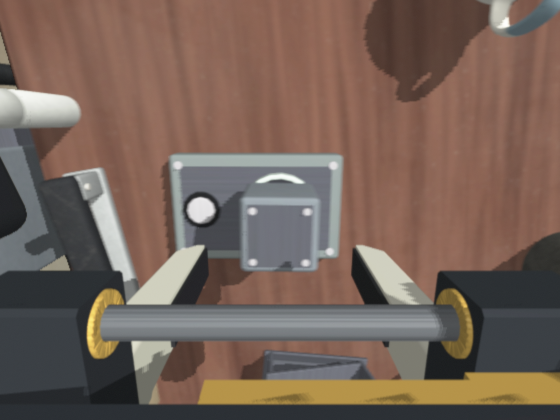

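The wrist view shows the cap pressed and the head-top screws at (252,211), (308,212), (306,264) and (253,263). The finger gap spans 209–352 px, so the tips really do end about 25 mm behind the TCP.

```bash
python3 - <<'E'
from h import *
W=np.load("w2.npz")
h=[onz(W,p,.096) for p in[(252.5,211.5),(307.5,212),(306,263.5),(253,263)]]
m=np.mean(h,0);print(m,np.degrees(np.arctan2(*(h[1]+h[2]-h[0]-h[3])[1::-1])))
s=read_state();R=np.array(s["tcp_rot"]);print(R.T@(m-s["position"])*100)
E
```

```text
[0.59569296 0.03281241 0.096     ] -6.879424579027102
[-0.46378969 -0.34998636  2.20077631]
```

Request:
carry_out(
  motion=[
    [[-0.4, -0.35, 0], 0],
    [[0, 0, 3], 0],
    [[0, 0, 3], 0],
    [[0, 0, 2.3], 0],
    [[0, 0, 1], 0],
  ],
)

```text
t: 8.3
position: [0.5892, 0.0339, 0.0238]
tcp_rot: [[0.111, 0.994, -0.003], [0.994, -0.111, -0.0], [-0.0, -0.003, -1.0]]
force: [-0.7, 0.0, -0.3]
opening: 0.0929
grip_force: 0.0
```

Request:
carry_out(
  motion=[
    [[0, 0, 0], 0],
    [[0, 0, 0], 0],
    [[0, 0, 0], 0],
    [[0, 0, 0], 0],
    [[0, 0, 0], 0],
  ],
  gripper=1,
  squeeze=25,
)

```text
t: 8.8
position: [0.5915, 0.0341, 0.0269]
tcp_rot: [[0.111, 0.994, 0.001], [0.994, -0.111, 0.0], [0.0, 0.001, -1.0]]
force: [3.1, 0.3, 2.0]
opening: 0.0573
grip_force: 1.4
```

Request:
carry_out(
  motion=[
    [[0, 0.2, 0], 0],
    [[0, 0.1, 0], 0],
    [[0, 0, 0], 0],
  ],
)

```text
t: 9.1
position: [0.5942, 0.0338, 0.0268]
tcp_rot: [[0.111, 0.994, -0.0], [0.994, -0.111, 0.0], [0.0, -0.0, -1.0]]
force: [-3.6, -0.2, 6.2]
opening: 0.0543
grip_force: 25.0
```

Request:
carry_out(
  motion=[
    [[0, 0, 0], -0.1],
    [[0, 0, 0], -0.1],
    [[0, 0, 0], -0.1],
  ],
  squeeze=40,
)

```text
t: 9.4
position: [0.5945, 0.0339, 0.0268]
tcp_rot: [[-0.192, 0.981, 0.001], [0.981, 0.192, 0.0], [0.0, 0.001, -1.0]]
force: [-0.9, 1.7, 4.5]
opening: 0.054
grip_force: 40.0
```

Request:
carry_out(
  motion=[
    [[0, 0, 0], -0.13],
    [[0, 0, 0], -0.13],
    [[0, 0, 0], -0.13],
    [[0, 0, 0], -0.13],
    [[0, 0, 0], -0.13],
  ],
)

```text
t: 9.9
position: [0.5945, 0.0337, 0.0268]
tcp_rot: [[-0.748, 0.664, 0.001], [0.664, 0.748, 0.0], [-0.0, 0.0, -1.0]]
force: [-1.0, 0.2, 4.7]
opening: 0.0537
grip_force: 40.0
```

Request:
carry_out(
  motion=[
    [[0, 0, 0], -0.13],
    [[0, 0, 0], -0.13],
    [[0, 0, 0], -0.13],
    [[0, 0, 0], -0.13],
    [[0, 0, 0], -0.09],
  ],
)

```text
t: 10.4
position: [0.5946, 0.0337, 0.0268]
tcp_rot: [[-0.993, 0.116, 0.001], [0.116, 0.993, 0.0], [-0.001, 0.0, -1.0]]
force: [0.0, -0.2, 4.5]
opening: 0.0537
grip_force: 40.0
```

Request:
carry_out(
  motion=[
    [[0, 0, 0], 0],
    [[0, 0, 0], 0],
    [[0, 0, 0], 0],
  ],
)

```text
t: 10.7
position: [0.5946, 0.0337, 0.0268]
tcp_rot: [[-0.992, 0.124, 0.001], [0.124, 0.992, -0.0], [-0.001, 0.0, -1.0]]
force: [0.5, 0.8, 5.9]
opening: 0.0536
grip_force: 40.0
```

Request:
carry_out(
  motion=[
    [[0, 0, -0.5], 0],
    [[0, 0, -1], 0],
    [[0, 0, -2], 0],
    [[0, 0, -4], 0],
    [[0, 0, -4.5], 0],
  ],
)

```text
t: 11.2
position: [0.5932, 0.0337, 0.1469]
tcp_rot: [[-0.992, 0.123, -0.002], [0.123, 0.992, -0.0], [0.002, -0.0, -1.0]]
force: [0.5, 0.3, -1.8]
opening: 0.0537
grip_force: 40.0
```

```bash
python3 - <<'E'
from h import *
s=read_state();print(np.round(s["force"],1),s["opening"],s["t"],np.round(s["position"],4))
w=read_camera("wrist")["color"][:,:,::-1];c=read_camera("scene")["color"][:,:,::-1]
cv2.imwrite("pics/w4.png",w)
th=np.radians(-11.5);y=th+np.pi/2
# reference: rack origin .641,-.233; carton y=.008; vertical tool over target
X=np.array([np.cos(th),np.sin(th)]);Y=np.array([-np.sin(th),np.cos(th)])
p=np.array([.641,-.233])+.008*Y-.025*X;print(p)
plan([*p,.145],y)
E
```

```text
[ 0.5  0.3 -1.8] 0.053724134160320326 11.2 [0.5932 0.0337 0.1469]
[ 0.61809683 -0.2201764 ]
[[-0.88, -4.16, 0.14], np.float64(0.013)],[[-0.93, -4.14, 0.14], np.float64(0.013)],[[-0.99, -4.13, 0.14], np.float64(0.013)],[[-1.04, -4.12, 0.14], np.float64(0.013)],[[-1.09, -4.11, 0.14], np.float64(0.013)],
[[-1.15, -4.09, 0.14], np.float64(0.013)],
n 6 from [0.5963 0.0338 0.1535] yang 1.448
```

Head is lifted (the force shows its weight). Next I'll carry it over the carton.

Request:
carry_out(
  motion=[
    [[-0.9, -4.1, 0], 0.015],
    [[-0.9, -4.1, 0], 0.015],
    [[-1.0, -4.1, 0], 0.015],
    [[-1.0, -4.1, 0], 0.015],
    [[-1.1, -4.1, 0], 0.018],
  ],
)

```text
t: 11.8
position: [0.6111, -0.1779, 0.1457]
tcp_rot: [[-0.98, 0.2, -0.001], [0.2, 0.98, 0.0], [0.001, 0.0, -1.0]]
force: [0.5, -0.2, -3.2]
opening: 0.0539
grip_force: 40.0
```

Request:
carry_out(
  motion=[
    [[-1.1, -4.1, 0], 0],
    [[0, 0, 0], 0],
    [[0, 0, 0], 0],
  ],
)

```text
t: 12.1
position: [0.6137, -0.2194, 0.1453]
tcp_rot: [[-0.98, 0.201, -0.001], [0.201, 0.98, 0.001], [0.001, 0.0, -1.0]]
force: [1.0, -0.4, -2.3]
opening: 0.0536
grip_force: 40.0
```

```bash
python3 - <<'E'
from h import *
w=read_camera("wrist")["color"][:,:,::-1];c=read_camera("scene")["color"][:,:,::-1]
A=cv2.resize(c[190:330,310:450],(420,420),interpolation=cv2.INTER_CUBIC)
cv2.imwrite("pics/c5.png",np.hstack([A,w[:,90:470]]))
plan([.618,-.220,.075],np.radians(78.5))
S=read_state();print(S["force"],S["opening"])
E
```

```text
[[-0.22, -0.06, 3.54], np.float64(0.0)],[[-0.22, -0.06, 3.54], np.float64(0.0)],
n 2 from [ 0.614  -0.218   0.1458] yang 1.371
[ 0.22505514  0.6462951  -2.12484306] 0.05354424375850355
```

View pics/c5.png

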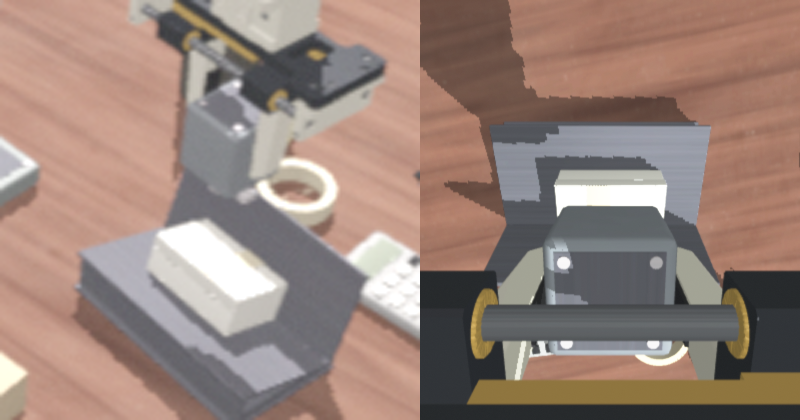

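Wrist view: the carton spans cols 555–666 and the head is centred at about 610, so it is squarely aligned. The shelf front edge is at row 123 and the carton's front top edge at row 185. I'll use these to refine the distance to the backstop.

```bash
python3 - <<'E'
from h import *
s=read_state();c=read_camera("wrist");T=np.eye(4);T[:3,:3]=s["tcp_rot"];T[:3,3]=s["position"];T=T@c["tool_from_camera"]
th=np.radians(-11.5);X=np.array([np.cos(th),np.sin(th)]);Y=np.array([-np.sin(th),np.cos(th)]);O=np.array([.641,-.233])
g=cv2.cvtColor(c["color"],cv2.COLOR_RGB2GRAY).astype(int);print(g[115:130,260].tolist(),g[165:192,281].tolist())
for n,p,z in[("front",(160,124.5),.0399),("front",(380,124.5),.0399),("cartF",(225,184),.064),("cartF",(336,184),.064)]:
    q=onz(c,p,z,T)[:2]-O;print(n,"u",round(q@X,4),"y",round(q@Y,4))
q=np.array(s["position"])[:2]-O;print("tool u,y",q@X,q@Y)
E
```

```text
[76, 77, 80, 81, 83, 83, 86, 90, 91, 90, 111, 142, 153, 152, 151] [88, 87, 86, 88, 113, 158, 180, 184, 186, 185, 187, 188, 190, 189, 181, 173, 175, 178, 180, 191, 237, 253, 255, 255, 255, 255, 255]
front u -0.0978 y -0.0928
front u -0.0982 y 0.0948
cartF u -0.0509 y -0.0355
cartF u -0.0511 y 0.0555
tool u,y -0.029476710544541332 0.009324968546031162
```

Request:
carry_out(
  motion=[
    [[-0.9, 0, 2.5], 0],
    [[0, 0, 3], 0],
    [[0, 0, 1.9], 0],
    [[0, 0, 0], 0],
  ],
)

```text
t: 12.65
position: [0.6217, -0.2188, 0.0692]
tcp_rot: [[-0.98, 0.197, -0.004], [0.197, 0.98, 0.002], [0.004, 0.001, -1.0]]
force: [-0.4, -0.2, -2.6]
opening: 0.0539
grip_force: 40.0
```

Request:
carry_out(
  motion=[
    [[0, 0, 0.2], 0],
    [[0, 0, 0], 0],
  ],
)

```text
t: 12.85
position: [0.6236, -0.2203, 0.0716]
tcp_rot: [[-0.98, 0.198, 0.002], [0.198, 0.98, -0.001], [-0.002, -0.0, -1.0]]
force: [-0.6, 0.3, -2.5]
opening: 0.0541
grip_force: 40.0
```

Request:
carry_out(
  motion=[
    [[0, 0, 0.15], 0],
    [[0, 0, 0], 0],
  ],
)

```text
t: 13.05
position: [0.6232, -0.2206, 0.0694]
tcp_rot: [[-0.98, 0.198, 0.001], [0.198, 0.98, -0.0], [-0.001, -0.0, -1.0]]
force: [0.5, -0.6, -2.9]
opening: 0.0541
grip_force: 40.0
```

Request:
carry_out(
  motion=[
    [[0, 0, 0.15], 0],
    [[0, 0, 0.1], 0],
  ],
)

```text
t: 13.25
position: [0.623, -0.2205, 0.0663]
tcp_rot: [[-0.98, 0.199, 0.0], [0.199, 0.98, -0.0], [-0.0, -0.0, -1.0]]
force: [-0.6, -0.2, -3.3]
opening: 0.054
grip_force: 40.0
```

Request:
carry_out(
  motion=[
    [[0, 0, 0.1], 0],
    [[0, 0, 0], 0],
  ],
)

```text
t: 13.45
position: [0.623, -0.2205, 0.0651]
tcp_rot: [[-0.98, 0.198, -0.0], [0.198, 0.98, -0.0], [0.0, -0.0, -1.0]]
force: [0.4, 0.1, -2.0]
opening: 0.0538
grip_force: 40.0
```

Request:
carry_out(
  motion=[
    [[0, 0, 0.1], 0],
    [[0, 0, 0], 0],
  ],
)

```text
t: 13.65
position: [0.6232, -0.2206, 0.0648]
tcp_rot: [[-0.98, 0.198, 0.001], [0.198, 0.98, -0.0], [-0.001, -0.0, -1.0]]
force: [-1.2, 0.3, 3.1]
opening: 0.054
grip_force: 40.0
```

Contact came at TCP z 0.065 as predicted. I'll loosen the grip and roll the head flat onto the slope.

Request:
carry_out(
  motion=[
    [[0, 0, 0], 0],
    [[-0.1, 0, 0.1], 0],
    [[-0.2, 0, 0.1], 0],
    [[-0.2, 0, 0.1], 0],
  ],
  squeeze=4,
)

```text
t: 14.05
position: [0.6281, -0.2216, 0.0612]
tcp_rot: [[-0.98, 0.198, 0.0], [0.198, 0.98, -0.0], [-0.0, -0.0, -1.0]]
force: [1.3, 0.6, 2.4]
opening: 0.054
grip_force: 4.0
```

Request:
carry_out(
  motion=[
    [[-0.2, 0, 0.1], 0],
    [[-0.2, 0, 0.1], 0],
    [[0, 0, 0], 0],
  ],
)

```text
t: 14.35
position: [0.632, -0.2223, 0.0588]
tcp_rot: [[-0.98, 0.198, -0.0], [0.198, 0.98, 0.0], [0.0, 0.0, -1.0]]
force: [2.1, 0.1, 0.4]
opening: 0.0541
grip_force: 4.0
```

Request:
carry_out(
  motion=[
    [[-0.1, 0, 0], 0],
    [[0, 0, 0], 0],
  ],
)

```text
t: 14.55
position: [0.6325, -0.2224, 0.0586]
tcp_rot: [[-0.98, 0.199, -0.001], [0.199, 0.98, 0.0], [0.001, 0.0, -1.0]]
force: [0.5, 0.4, -2.2]
opening: 0.0545
grip_force: 4.0
```

Request:
carry_out(
  motion=[
    [[-0.1, 0, 0.05], 0],
    [[0, 0, 0], 0],
  ],
)

```text
t: 14.75
position: [0.6336, -0.2226, 0.0584]
tcp_rot: [[-0.98, 0.198, -0.0], [0.198, 0.98, 0.0], [0.0, 0.0, -1.0]]
force: [0.6, -0.1, -2.0]
opening: 0.0537
grip_force: 4.0
```

Request:
carry_out(
  motion=[
    [[-0.1, 0, 0], 0],
    [[0, 0, 0], 0],
  ],
)

```text
t: 14.95
position: [0.6347, -0.2229, 0.0585]
tcp_rot: [[-0.98, 0.198, -0.0], [0.198, 0.98, 0.0], [0.0, -0.0, -1.0]]
force: [0.9, 0.5, -2.2]
opening: 0.054
grip_force: 4.0
```

```bash
python3 - <<'E'
from h import *
s=read_state();c=read_camera("wrist");print(s["force"],s["position"])
for n,c in(("wrist",c),("scene",read_camera("scene"))):
    hsv=cv2.cvtColor(c["color"],cv2.COLOR_RGB2HSV);m=((hsv[:,:,2]>190)&(hsv[:,:,1]<60)).astype(np.uint8)
    k,l,st,ce=cv2.connectedComponentsWithStats(m)
    for i in range(1,k):
        if 3<st[i,4]<4000 and (n=="wrist" and 180<ce[i][0]<380 or n=="scene" and 320<ce[i][0]<440 and 200<ce[i][1]<330):print(n,st[i].tolist(),ce[i].round(1))
E
```

```text
[ 0.88077231  0.47863547 -2.15409164] [ 0.63472743 -0.22288719  0.05849171]
wrist [215, 156, 141, 13, 874] [301.8 162.7]
wrist [209, 164, 3, 2, 4] [210.  164.5]
wrist [217, 264, 35, 21, 196] [230.9 270.5]
wrist [225, 277, 14, 10, 106] [231.7 281.5]
wrist [200, 293, 4, 11, 16] [201.4 298.2]
wrist [219, 302, 5, 2, 7] [220.9 302.6]
wrist [183, 341, 178, 40, 2722] [247.5 361.4]
scene [381, 197, 43, 38, 709] [403.  217.7]
scene [355, 212, 8, 14, 51] [358.3 218.7]
scene [365, 217, 5, 4, 13] [367.2 218.2]
scene [384, 231, 16, 10, 62] [390.7 236.2]
scene [373, 235, 9, 14, 56] [377.4 240.2]
scene [386, 242, 4, 3, 8] [387.5 243. ]
scene [396, 244, 42, 30, 297] [410.9 259.4]
scene [392, 255, 3, 3, 8] [392.9 256.1]
scene [352, 265, 53, 37, 918] [380.  282.9]
scene [345, 269, 6, 2, 6] [347.5 269.5]
scene [338, 271, 6, 2, 6] [340.5 271.5]
scene [339, 272, 28, 22, 136] [354.1 283.9]
```

The head has tilted about 10° and its weight is on the grip again. I'll ease it down until the carton carries it.

Request:
carry_out(
  motion=[
    [[0, 0, 0.1], 0],
    [[0, 0, 0], 0],
  ],
)

```text
t: 15.25
position: [0.6349, -0.2229, 0.0579]
tcp_rot: [[-0.98, 0.198, 0.0], [0.198, 0.98, -0.0], [-0.0, -0.0, -1.0]]
force: [1.1, -0.0, -0.9]
opening: 0.0543
grip_force: 4.0
```

Request:
carry_out(
  motion=[
    [[0, 0, 0.1], 0],
    [[0, 0, 0], 0],
  ],
)

```text
t: 15.45
position: [0.6352, -0.223, 0.0572]
tcp_rot: [[-0.98, 0.198, 0.001], [0.198, 0.98, -0.0], [-0.001, -0.0, -1.0]]
force: [2.5, 0.0, 2.7]
opening: 0.0542
grip_force: 4.0
```

Request:
carry_out(
  motion=[
    [[0, 0, 0.1], 0],
    [[0, 0, 0], 0],
  ],
)

```text
t: 15.65
position: [0.6351, -0.223, 0.056]
tcp_rot: [[-0.98, 0.198, 0.001], [0.198, 0.98, -0.0], [-0.001, -0.0, -1.0]]
force: [4.1, -0.6, 5.2]
opening: 0.0539
grip_force: 4.0
```

```bash
cat > scr.py <<'E'
from h import *
c=read_camera("wrist");hsv=cv2.cvtColor(c["color"],cv2.COLOR_RGB2HSV)
for lo in(190,):
    m=((hsv[:,:,2]>lo)&(hsv[:,:,1]<60)).astype(np.uint8);k,l,st,ce=cv2.connectedComponentsWithStats(m)
    for i in range(1,k):
        if 20<st[i,4]<1200 and 200<ce[i][0]<360 and 140<ce[i][1]<340:print(st[i].tolist(),ce[i].round(1))
g=cv2.cvtColor(c["color"],cv2.COLOR_RGB2GRAY);print(g[190:300:2,260].tolist());print(g[190:300:2,300].tolist())
E
python3 scr.py
```

```text
[220, 157, 137, 12, 740] [305.1 163.1]
[216, 271, 36, 15, 242] [232.5 275.4]
[225, 284, 14, 8, 90] [231.5 288. ]
[195, 195, 195, 194, 193, 139, 108, 109, 108, 109, 109, 109, 109, 108, 109, 109, 108, 108, 109, 107, 108, 108, 109, 110, 111, 111, 111, 111, 111, 111, 111, 111, 111, 110, 111, 112, 115, 120, 127, 132, 129, 129, 127, 125, 112, 87, 89, 88, 89, 88, 89, 89, 89, 87, 87]
[220, 220, 220, 219, 218, 150, 108, 107, 107, 109, 109, 109, 109, 109, 109, 109, 109, 109, 110, 111, 111, 111, 109, 109, 109, 110, 110, 109, 110, 109, 109, 109, 111, 111, 110, 110, 115, 121, 127, 131, 130, 129, 127, 126, 113, 85, 88, 88, 88, 88, 89, 88, 88, 88, 87]
```

The screw row of 288 corresponds to a tilt of about 15°, so the head is flat on the slope. I'll release it.

Request:
carry_out(
  motion=[
    [[0, 0, 0], 0],
    [[0, 0, 0], 0],
    [[0, 0, 0], 0],
    [[0, 0, 0], 0],
    [[0, 0, 0], 0],
  ],
  gripper=0,
)

```text
t: 16.2
position: [0.6346, -0.2229, 0.0555]
tcp_rot: [[-0.98, 0.198, -0.0], [0.198, 0.98, 0.0], [0.0, -0.0, -1.0]]
force: [-0.3, -0.3, 0.4]
opening: 0.0895
grip_force: 0.0
```

```bash
python3 scr.py | head -6
```

```text
[217, 279, 85, 10, 530] [260.  282.2]
[187, 186, 186, 186, 186, 186, 148, 104, 104, 105, 105, 105, 104, 105, 106, 106, 105, 105, 105, 105, 104, 105, 104, 104, 105, 106, 106, 107, 107, 107, 107, 107, 107, 107, 107, 107, 107, 107, 107, 108, 122, 138, 155, 168, 177, 187, 195, 200, 135, 141, 143, 140, 88, 84, 83]
[212, 211, 211, 212, 211, 211, 169, 105, 104, 104, 104, 105, 106, 106, 105, 105, 104, 105, 105, 104, 106, 106, 107, 107, 105, 105, 106, 106, 106, 106, 106, 106, 105, 106, 106, 106, 106, 106, 106, 107, 112, 118, 124, 136, 174, 182, 196, 204, 154, 102, 83, 82, 83, 84, 83]
```

Request:
carry_out(
  motion=[
    [[0, 0, -2], 0],
    [[0, 0, -4.5], 0],
    [[0, 0, -4.5], 0],
    [[2, 0, -3], 0],
    [[0, 0, 0], 0],
  ],
)

```text
t: 16.75
position: [0.6154, -0.2193, 0.2014]
tcp_rot: [[-0.98, 0.199, 0.006], [0.199, 0.98, -0.003], [-0.007, -0.001, -1.0]]
force: [0.1, 0.0, 0.0]
opening: 0.0931
grip_force: 0.0
```

```bash
cat > chk.py <<'E'
from h import *
s=read_state();c=read_camera("wrist");T=np.eye(4);T[:3,:3]=s["tcp_rot"];T[:3,3]=s["position"];c["pose"]=T@c["tool_from_camera"]
S=read_camera("scene");print(s["t"],np.round(s["position"],4),np.round(s["force"],1))
for n,c,lo in(("wrist",c,170),("scene",S,190)):
    hsv=cv2.cvtColor(c["color"],cv2.COLOR_RGB2HSV);g=cv2.cvtColor(c["color"],cv2.COLOR_RGB2GRAY)
    # screws: small bright spots via top-hat
    th=cv2.morphologyEx(g,cv2.MORPH_TOPHAT,cv2.getStructuringElement(cv2.MORPH_ELLIPSE,(17,17) if n=="wrist" else (7,7)))
    k,l,st,ce=cv2.connectedComponentsWithStats((th>(45 if n=="wrist" else 35)).astype(np.uint8))
    for i in range(1,k):
        x,y=ce[i]
        if st[i,4]>=(12 if n=="wrist" else 3) and max(st[i,2:4])<20 and (n=="wrist" and 180<x<400 and y<380 or n=="scene" and 350<x<430 and 220<y<310):print(n,st[i].tolist(),ce[i].round(1))
    np.savez("e_"+n+".npz",**c)
E
python3 chk.py
```

```text
16.75 [ 0.6154 -0.2193  0.2014] [0.1 0.  0. ]
wrist [294, 172, 16, 15, 107] [299.8 177.7]
wrist [319, 172, 9, 6, 20] [324.2 173.2]
wrist [255, 225, 6, 6, 31] [257.5 227.6]
wrist [300, 225, 6, 7, 30] [302.6 227.8]
wrist [256, 261, 6, 6, 28] [258.7 263.1]
wrist [298, 261, 6, 6, 29] [300.9 263.4]
wrist [342, 267, 15, 8, 60] [349.3 271.2]
wrist [251, 298, 10, 7, 33] [256.7 302.1]
wrist [364, 341, 12, 9, 41] [367.9 343.2]
wrist [370, 356, 7, 6, 16] [373.2 359.1]
wrist [210, 370, 6, 5, 21] [212.1 371.7]
scene [372, 238, 2, 2, 4] [372.5 238.5]
scene [380, 246, 2, 2, 4] [380.5 246.5]
scene [404, 252, 3, 1, 3] [405. 252.]
scene [406, 254, 3, 1, 3] [407. 254.]
scene [363, 267, 2, 2, 3] [363.3 267.3]
scene [413, 267, 4, 3, 4] [414.5 268.2]
```

```bash
sed -i 's/^    for i in range(1,k):/    if n=="scene": break\n&/' chk.py; python3 chk.py; cat > fin.py <<'E'
from h import *
import sys
W=np.load("e_wrist.npz");uv=np.array(eval(sys.argv[1]),float)  # order: uphill-left? as image TL,TR,BR,BL
th=np.radians(-11.5);a=np.radians(15);h=np.array([np.cos(th),np.sin(th),0]);up=np.array([0,0,1.])
X=h*np.cos(a)-up*np.sin(a);Z=h*np.sin(a)+up*np.cos(a);Y=np.cross(Z,X);R=np.c_[X,Y,Z]
for u0 in(0,-.002):
    O=np.array([.641,-.233,.014])+u0*h;q=[]
    for p in uv:
        o,d=ray(W,p);o=R.T@(o-O);d=R.T@d;q.append(o+d*(.110-o[2])/d[2])
    q=np.array(q);print(u0,"rack x,y",q.mean(0)[:2].round(4),"dx",(q[2:,0].mean()-q[:2,0].mean()).round(4),"dy",[(q[0]-q[1])[1].round(4),(q[3]-q[2])[1].round(4)])
b=.037/2;obj=np.array([[-b,b,0],[b,b,0],[b,-b,0],[-b,-b,0]])
r=cv2.solvePnPGeneric(obj,uv,W["mtx"],None,flags=cv2.SOLVEPNP_IPPE_SQUARE)
for rv,tv in zip(r[1],r[2]):
    M=W["pose"][:3,:3]@cv2.Rodrigues(rv)[0];print("normal in rack",(R.T@M[:,2]).round(3),"pos",(R.T@(W["pose"][:3,:3]@tv.ravel()+W["pose"][:3,3]-[.641,-.233,.014])).round(4))
E

```

```text
16.85 [ 0.6152 -0.2189  0.1962] [ 0.   0.3 -0.5]
wrist [294, 174, 15, 15, 93] [299.4 179.6]
wrist [319, 174, 9, 6, 23] [324.5 175.3]
wrist [254, 228, 7, 6, 32] [256.9 230.5]
wrist [300, 228, 6, 6, 29] [302.6 230.7]
wrist [176, 245, 12, 16, 91] [181.6 249.9]
wrist [255, 264, 7, 6, 31] [258.3 266.5]
wrist [298, 264, 6, 6, 28] [300.7 266.7]
wrist [342, 270, 16, 8, 64] [350.4 274.2]
wrist [252, 298, 7, 7, 31] [255.7 301.7]
wrist [363, 340, 12, 10, 49] [367.  342.9]
wrist [394, 351, 8, 7, 25] [397.2 354.5]
wrist [372, 361, 6, 5, 18] [374.3 363.5]
wrist [208, 375, 7, 4, 19] [210.8 376.3]
```

```bash
python3 fin.py "[(256.9,230.5),(302.6,230.7),(300.7,266.7),(258.3,266.5)]"
python3 - <<'E'
from h import *
W=np.load("e_wrist.npz");g=cv2.cvtColor(W["color"],cv2.COLOR_RGB2GRAY).astype(int)
for x in(232,280,322):print(x,g[90:222:2,x].tolist())
for r in(165,190):print(r,g[r,180:380:4].tolist())
E
```

```text
0 rack x,y [-0.0268  0.0087] dx 0.0365 dy [np.float64(-0.0364), np.float64(-0.036)]
-0.002 rack x,y [-0.0245  0.0087] dx 0.0365 dy [np.float64(-0.0365), np.float64(-0.0361)]
normal in rack [-0.01   0.001  1.   ] pos [-0.0232  0.0087  0.105 ]
normal in rack [-0.95  -0.001  0.311] pos [-0.0249  0.0087  0.1055]
232 [129, 127, 128, 130, 107, 83, 84, 83, 80, 77, 77, 76, 73, 72, 72, 78, 82, 128, 135, 133, 134, 136, 87, 77, 78, 78, 80, 78, 77, 78, 76, 76, 77, 77, 77, 76, 78, 78, 77, 79, 86, 126, 166, 144, 122, 114, 105, 99, 96, 92, 88, 82, 80, 81, 76, 79, 79, 78, 80, 79, 75, 69, 72, 71, 70, 69]
280 [128, 128, 126, 122, 116, 75, 69, 67, 66, 65, 66, 68, 71, 74, 75, 78, 81, 132, 140, 140, 140, 143, 141, 141, 139, 140, 143, 143, 142, 142, 137, 82, 80, 79, 79, 81, 148, 169, 171, 177, 188, 165, 176, 202, 199, 199, 198, 197, 197, 161, 99, 99, 98, 98, 98, 99, 99, 99, 98, 99, 100, 99, 100, 100, 113, 148]
322 [115, 112, 107, 101, 80, 65, 66, 67, 67, 69, 69, 70, 73, 73, 75, 82, 83, 131, 143, 142, 142, 145, 143, 143, 140, 142, 144, 144, 146, 143, 141, 141, 141, 144, 142, 139, 159, 172, 176, 176, 163, 166, 243, 255, 255, 255, 255, 255, 255, 255, 255, 255, 255, 255, 255, 255, 255, 255, 255, 255, 255, 255, 250, 195, 195, 192]
165 [77, 133, 133, 134, 84, 79, 78, 77, 76, 76, 76, 76, 78, 78, 162, 167, 168, 168, 169, 169, 168, 169, 170, 170, 170, 170, 171, 171, 171, 172, 172, 172, 172, 174, 173, 173, 166, 140, 140, 140, 140, 139, 139, 139, 139, 136, 123, 121, 120, 119]
190 [81, 80, 79, 79, 80, 83, 79, 78, 79, 78, 78, 79, 79, 88, 195, 195, 196, 195, 130, 101, 101, 101, 100, 99, 100, 99, 99, 100, 99, 102, 108, 111, 250, 255, 255, 255, 255, 138, 139, 138, 139, 139, 140, 140, 140, 123, 121, 121, 118, 119]
```

```bash
python3 -c "
from rig import *
print(hand_in())"
```

```text
the job is handed in; nothing more can be done
None
```

The taller head is off its dock and released on the pale carton. By the last wrist-camera measurement it lies flat on the carton, leans against the backstop and sits about 1 mm off the carton's middle; I handed in with the arm clear, and no verdict came back.

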